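Snap the retaining clip onto a pivot pin with the clip fork

TASK

A steel retaining clip has been started on the pivot pin of the sloping stand, but it is not home. Take the pusher with the forked tip (not the flat-ended one), hold it in line with the slope and use it to push the clip down the slope into the pin's groove until it snaps fully home (the pin is sprung and gives way a little at first); do not push the clip with the fingers. Then lay the fork flat on the bench and let go, leaving the other things where they are.

Things in the scene. Friction and masses are not known exactly. Their poses are not given: they have to be found in the camera images.
- stand: fixed grey stand on the bench, base 165 x 104 x 12 mm, that carries the sloping plate; origin on the bench straight below the plate's origin, z up. At this body's yaw 0 the slope rises toward world +x
- plate: fixed aluminium plate of the stand, sloping at 28 degrees. Origin: on its upper face, where the pin's axis stands at rest, 75 mm above the bench; x up the slope, y across, z square out of the plate. It spans x -32 to +75 mm, y -46 to +46 mm, 12 mm thick. Two side rails 11 mm high run along x +2 to +64 mm, inner faces at y -35 and +35 mm
- plate_edge (a point): middle of the plate's upper edge, on its face, at plate x +75 mm; beyond it nothing lies under a tool
- pin_foot (a point): point on the pivot pin's axis level with the plate's face; axes as the plate's. The pin stands square out of the plate: groove 24 mm in diameter up to 10.5 mm from the plate, above it a head 36 mm wide up to 19.5 mm. It carries a flat lever that sticks out 111 mm down the slope, below the plate's face
- pin (a joint): float of the pin and its lever straight down the slope (plate -x) against a return spring: 0 m at rest, 0.015 m at its stop. The spring takes about 2 N to start and 6 N at the stop, so the pin backs away to its stop before the clip goes on, and comes back when let go
- clip: loose dark steel split clip, 64 mm wide, 46 mm long, 8 mm thick, lying on the sloping plate between the rails, mouth down the slope, its arm tips at the pin. Origin: centre of its bore, underside; x toward its closed back (up the slope), y across, z out of the plate. It starts with its origin about 20 mm up the slope from the pin's axis; home it lies within 2 mm of pin_foot, wherever the pin then stands
- clip_back (a point): middle of the clip's flat back, at x +26 mm, z +4 mm of the clip; a centring nub 8 mm wide stands 6 mm out of the back here. About 10 N down the slope on the back spreads the arms (greased groove); they pass the pin's widest part about 10 mm before home and then snap shut
- clip_left (a joint): spring hinge of the clip's left arm (clip +y): 0 rad relaxed, grows as the arm is spread, about 0.08 as it passes the pin, springs back to 0 when home
- clip_right (a joint): spring hinge of the clip's right arm (clip -y), read the same way
- fork: loose pusher 170 mm long, forked steel tip, 0.22 kg, lying flat, tip roughly toward the robot; it and the other pusher swap places. Origin: underside below the grip, near its centre of mass; x to the tip, z up. Wooden handle x -70 to +18 mm, 16 mm wide, 20 mm high; brass ferrule 18 mm wide to x +30 mm; steel blade 10 mm thick (z 0 to 10), 18 mm wide to x +66 mm, then 40 mm wide
- fork_tip (a point): middle of the fork's tip at x +100 mm, z +5 mm of the fork; the slot there is 14 mm wide and 12 mm deep and straddles the clip's nub, so that the two prongs, each 13 mm wide, bear on the clip's back
- drift: loose pusher with the same handle and origin but a plain flat-ended blade 18 mm wide and 10 mm thick, tip at x = +100 mm, 0.2 kg; not for this job
- ball_box: small blue and white parts box 42 x 62 x 21 mm, bystander, origin under its centre
- mount_a7: dark round specimen mount, diameter 38 mm, height 20 mm, bystander
- mount_a4: pale round specimen mount, diameter 30 mm, height 22 mm, bystander
- bullseye_level: round bullseye level, diameter 48 mm, height 15 mm, bystander
- test_block_b: flat steel block 50 x 75 x 12 mm, bystander

How it is judged:
By the outcome, as a careful person would: the job done as asked, in the order asked, and still so for the second after the job is handed in, with the robot touching nothing.
It also fails if it takes over 48 s, if anything falls off the work surface, if the arm or the gripper's body presses on something with over 40 N, if the wrist force passes 120 N, or if a joint passes its speed limit or range.

ROBOT

A 7-joint arm with a two-finger parallel gripper is mounted at the origin on a cart in front of the work surface, level with it; the furniture and walls round the work are solid. World frame = base frame: x ahead of the robot, y to its left, z up, the work surface at z = 0. Lengths are in m, angles in rad, forces in N, time in s.
With the tool pointing down it reaches from about 0.35 to 0.9 m from the base axis. Payload 19.9 kg.
Tool frame: the origin (TCP) lies at the very end of the fingers, on their centre line; the grasp point (between the pads) lies 19 mm behind it; z points along the fingers, y is the direction in which the jaws open and shut (so a half turn about z gives the same grasp; the last joint's range is limited). The gripper opens to 85 mm and grips with 20 to 120 N. Pads are 22 mm wide; open, the fingers measure 114 mm over their backs; the gripper's body (76 mm by 85 mm) begins 54 mm behind the grasp point. The pads swing forward as they close: fully open they stand 13 mm farther back than shut.
Start: joints at [1.169, 0.417, -0.01, 1.614, 0.005, 1.111, -0.053], TCP at [0.22, -0.585, 0.231] pointing down, gripper open.
Joint ranges: [-2.81, 2.81], [-0.39, 2.02], [-1.27, 1.25], [0.06, 2.57], [-1.19, 4.33], [0.19, 2], [-2.82, 2.82]. Speed limits (rad/s): [1.89, 1.89, 2.39, 2.39, 3.01, 3.01, 3.01].

INTERFACE

Orientations are given as a unit quaternion [x, y, z, w].
In Python, from cell import arm, status, snapshot gives the robot as it stands. The module is installed in compiled form; this text tells all that it offers. Calls block until the motion is done:
- arm.reach(position, orientation): joint-space move of the TCP to a pose.
- arm.move_straight(position, frame=None, vel=0.15, force_limit=None): straight line of the TCP; frame=None keeps the orientation; vel is the mean speed in m/s. With force_limit (N) it stops when the force on the tool has changed by that much, and returns True; else False.
- arm.movej(angles): joint-space move.
- arm.gripper_to(opening): finger opening in m; the grip force is fixed at half the most; returns when the fingers have stopped.
- arm.sleep(seconds).
- arm.solve_ik(position, orientation): joint angles nearest the present ones, or None.
- status.state(): the state.
- snapshot(name): name is "scene" or "top" or "wrist"; returns a dict with "image" (420x560x3 uint8, red, green, blue), "intrinsics" (3x3 intrinsics, pixels), "extrinsics" (4x4, takes a point from world to camera coordinates). Camera axes: x right, y down, z forward; pixel columns grow to the right and rows downward; lengths in m; the calibration is good to about 2 mm. A picture is of the moment at which its call begins. There is no depth.
A pose or a line that the arm cannot do raises arm.IKError and nothing moves.
- arm.close_job(): hands the job in, once; it reports no verdict.
The state is a dict: "time_s": time; "q": joint angles; "joint_velocities": joint speeds; "effort": joint torques, N m; "tool_pos": TCP position; "tool_rot": TCP orientation; "ft_force": force on the tool from outside, world axes, zero at the start; "moment": the same for the moment, N m; "grip_width": finger opening in m.
Only numpy, scipy, OpenCV 4.12 (cv2) and the standard library are available. Lean on these libraries where they do the work, as an engineer would, in place of code of your own. Each camera call takes 0.05 s, during which the arm holds its last target. There are 200 camera calls.

## Working session

There is one attempt and no reset: what is moved stays moved. The work goes in short steps, each a Python script; the robot and the scene stay as the last script left them, time stands still between calls to the robot, and variables do not carry over. Pictures are saved under pics/ and viewed, about 8 in all and at most 12, crops included, and the job is handed in when it is done.

```bash
mkdir -p pics; ls
cat > h.py <<'E'
import numpy as np, cv2
from cell import arm, status, snapshot
def snap(name, fn=None):
    s=snapshot(name)
    if fn: cv2.imwrite('pics/'+fn, s['image'][:,:,::-1])
    return s
def ray(s,u,v):
    K=np.array(s['intrinsics']);E=np.array(s['extrinsics']);R=E[:3,:3];t=E[:3,3]
    d=R.T@np.linalg.solve(K,[u,v,1.]);return -R.T@t,d/np.linalg.norm(d)
def onz(s,u,v,z):
    c,d=ray(s,u,v);return c+d*(z-c[2])/d[2]
def proj(s,p):
    E=np.array(s['extrinsics']);q=np.array(s['intrinsics'])@(E[:3,:3]@np.array(p)+E[:3,3]);return q[:2]/q[2]
def tri(*sr):
    A=np.zeros((3,3));b=np.zeros(3)
    for c,d in sr:
        P=np.eye(3)-np.outer(d,d);A+=P;b+=P@c
    return np.linalg.solve(A,b)
E
python3 - <<'E'
from h import *
a=snap('scene');b=snap('top')
im=np.hstack([a['image'],b['image']])[:,:,::-1]
cv2.imwrite('pics/scene.png',cv2.resize(a['image'][:,:,::-1],(800,600),interpolation=cv2.INTER_CUBIC))
cv2.imwrite('pics/top.png',cv2.resize(b['image'][:,:,::-1],(800,600),interpolation=cv2.INTER_CUBIC))
for s in(a,b): print(ray(s,280,210),s['intrinsics'][0])
print(status.state())
E
```

```text
pics
(array([0.18496415, 0.63106979, 0.76201068]), array([ 0.3967065 , -0.59810979, -0.69633945])) [396.79926819   0.         282.34094363]
(array([0.46305888, 0.04700031, 1.33635714]), array([ 0.08484477,  0.01864157, -0.99621978])) [544.05916939   0.         280.82245516]
{'time_s': 0.1, 'q': array([ 1.16953494,  0.41793152, -0.01027638,  1.61409795,  0.00469174,
        1.11069508, -0.05297749]), 'joint_velocities': array([ 6.63021798e-04,  1.79411267e-04,  8.61158214e-04, -2.56393743e-04,
        1.23690409e-03,  2.12492418e-03,  8.67193759e-05]), 'effort': array([ 1.57841692e-03, -8.65822792e+01,  6.80213571e-01, -4.35641313e+01,
        1.92169222e-02,  4.87257581e-03, -1.22544662e-05]), 'tool_pos': array([ 0.21990359, -0.5847103 ,  0.23071893]), 'tool_rot': array([ 9.83864678e-01,  1.78913356e-01, -1.42774002e-04, -5.35499899e-04]), 'ft_force': array([-0.11465584, -0.36824455, -0.52631645]), 'moment': array([ 0.00830207,  0.01622702, -0.01558763]), 'grip_width': 0.0853574055783677}
```

View pics/top.png

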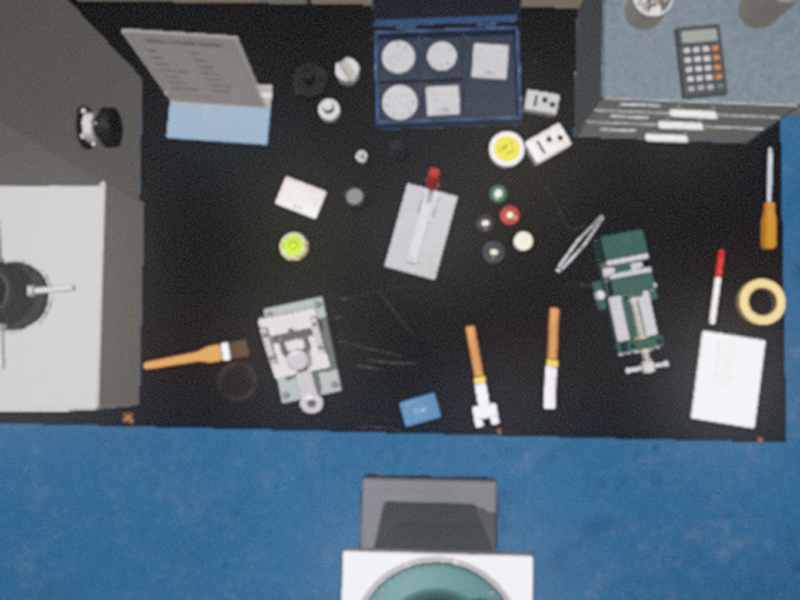

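View pics/scene.png

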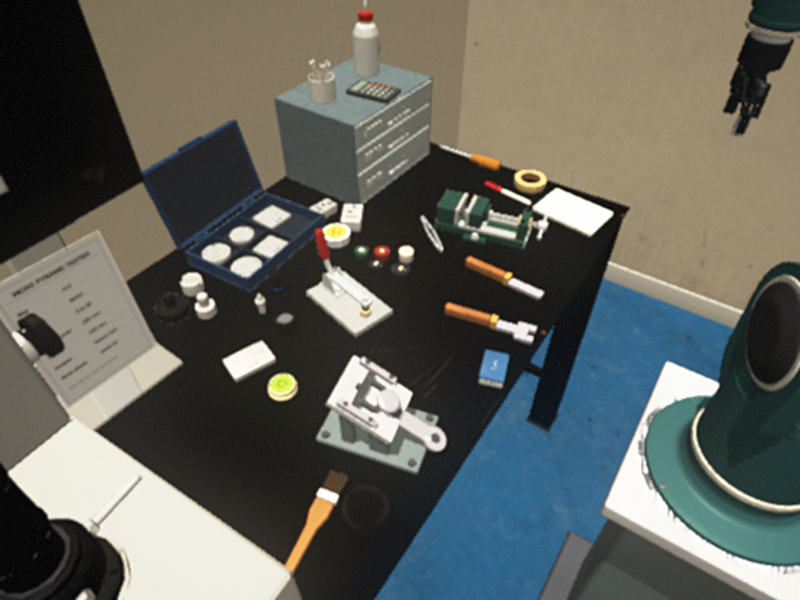

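The top view shows the fork at about (480,375) in the 800 px picture, tip towards the robot, with the drift at (552,357). The stand is at (300,350), its lever pointing at the robot and the clip at about (290,340). Next I measure the fork and stand coarsely.

Run:
```python
from h import *
a=snap('scene');b=snap('top')
im=b['image']; hsv=cv2.cvtColor(im,cv2.COLOR_RGB2HSV)
x0,x1,y0,y1=310,360,215,305
sub=im[y0:y1,x0:x1].astype(int)
org=(sub[...,0]>sub[...,2]+50)
st=(sub.min(-1)>130)
def cen(m):
    n,l,s,c=cv2.connectedComponentsWithStats(m.astype(np.uint8)); i=1+np.argmax(s[1:,4]); return (l==i),s[i],c[i]+[x0,y0]
for nm,m in(('wood+brass',org),('steel',st)):
    mm,s,c=cen(m); ys,xs=np.nonzero(mm); P=np.c_[xs+x0,ys+y0]
    W=np.array([onz(b,u,v,.02 if nm!='steel' else .01) for u,v in P])[:,:2]
    r=cv2.minAreaRect(W.astype(np.float32)*1000); m0=W.mean(0); _,_,vt=np.linalg.svd(W-m0)
    t=(W-m0)@vt[0]
    print(nm,s,c,m0,np.degrees(np.arctan2(*vt[0][::-1])),t.min(),t.max(),r)
# drift / bench edges
print('edge',onz(b,250,301,0))
for n,(u,v) in dict(pinhead=(297,355),lever=(311,404),back=(296,332)).items(): print(n,onz(b,u*.7,v*.7,.085))
c=np.hstack([cv2.resize(a['image'][235:335,210:330],(480,400),interpolation=cv2.INTER_CUBIC),cv2.resize(im[200:300,170:250],(320,400),interpolation=cv2.INTER_CUBIC)])
cv2.imwrite('pics/c1.png',c[:,:,::-1])
```

```text
wood+brass [ 15  12  16  42 345] [332.06666667 247.85797101] [ 0.48652701 -0.0560986 ] -168.59631361480348 -0.0511579287882132 0.04877415024936449 ((487.8508605957031, -56.81403350830078), (99.94027709960938, 22.92335319519043), 10.45295524597168)
steel [ 20  51  20  34 406] [338.43349754 284.45812808] [ 0.39886452 -0.07367148] -168.95006494337414 -0.045018050155751346 0.03298449734328644 ((404.8385925292969, -72.72238159179688), (77.9405746459961, 43.592933654785156), 10.821219444274902)
edge [0.35305919 0.13957147 0.        ]
pinhead [0.47700073 0.2340252  0.085     ]
lever [0.39933838 0.20878541 0.085     ]
back [0.51396915 0.23696189 0.085     ]
```

View pics/c1.png

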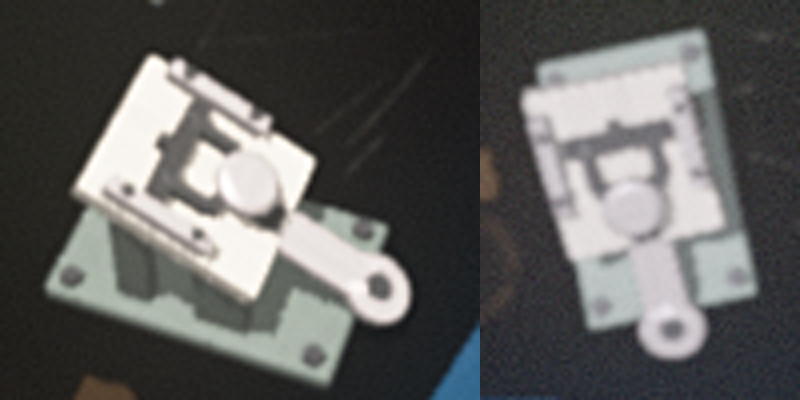

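The crop shows the dark clip with its nub up the slope, its arm tips at the round pin head, and the lever running down the slope. I triangulate these and check IK for the whole plan before moving.

```bash
cat >> h.py <<'E'
from scipy.spatial.transform import Rotation as Ro
def plate_R(psi):  # cols x up slope, y across, z out
    c,s=np.cos(np.radians(28)),np.sin(np.radians(28))
    return Ro.from_euler('z',psi).as_matrix()@np.array([[c,0,-s],[0,1,0],[s,0,c]])
def tool_from_fork(RF,flip):  # RF fork axes -> tool quat
    x=RF[:,0]*(-1 if flip else 1); z=-RF[:,2]
    return Ro.from_matrix(np.c_[x,np.cross(z,x),z]).as_quat()
def fork_flat(a): return Ro.from_euler('z',a).as_matrix()
def fork_on_plate(psi):
    R=plate_R(psi); return np.c_[-R[:,0],-R[:,1],R[:,2]]
E
python3 - <<'E'
from h import *
a=snap('scene');b=snap('top')
pts=dict(head=((208.75,251.75),(272.25,281.25)),hole=((218,282.25),(305,307)),nub=((203.5,231.5),(251.25,271.25)))
X={}
for n,(pt,ps) in pts.items():
    r1,r2=ray(b,*pt),ray(a,*ps);p=tri(r1,r2);X[n]=p;print(n,p,'miss',np.linalg.norm(np.cross(r1[1],p-r1[0])),proj(b,p),proj(a,p))
d=X['head']-X['hole'];print('yaw hole-head',np.degrees(np.arctan2(d[1],d[0])))
d=X['nub']-X['head'];print('yaw head-nub',np.degrees(np.arctan2(d[1],d[0])))
psi=np.radians(15);R=plate_R(psi)
O=X['head']-R@[0,0,.0195];print('plate O',O)
fo=np.array([.468,-.0605,0]);fa=np.radians(-169.3)
for flip in(0,1):
  q=tool_from_fork(fork_flat(fa),flip); print(flip,'flat',arm.solve_ik(fo+[0,0,.002],q))
  q=tool_from_fork(fork_on_plate(psi),flip)
  for px in(.17,.111): print('push',px,arm.solve_ik(O+R@[px,0,.003],q))
  q=tool_from_fork(fork_flat(psi+np.pi),flip); print('look',arm.solve_ik([O[0]-.02,O[1],.35],q))
E
```

```text
head [0.46907407 0.23221039 0.08009716] miss 0.000633995485818258 [208.87815465 251.99308169] [271.94788986 281.21682487]
hole [0.39666031 0.21560258 0.02371522] miss 0.0009829117957752568 [218.16635235 282.62569956] [304.54276737 306.94280638]
nub [0.51464013 0.24369748 0.0935673 ] miss 0.0009851711855540083 [203.71618238 231.87229017] [250.78018763 271.20035132]
yaw hole-head 12.917169624888997
yaw head-nub 14.149295102220638
plate O [0.47791683 0.2345798  0.06287968]
0 flat [ 0.5172595   0.58492983 -0.54183623  2.1157928   0.54685381  0.57947322
  1.33853256]
push 0.17 [ 0.15267802  0.56134526 -0.84729933  1.91656576  1.10233007  0.59451402
  0.4441751 ]
push 0.111 [ 0.06932432  0.48719638 -0.73231791  2.05586635  1.17148098  0.47965178
  0.29661693]
look [ 0.38719684  0.25513436 -1.08594124  1.69973243  0.23215217  1.32733044
  1.09061549]
1 flat [ 0.26469431  0.53214507 -0.23818113  2.12386677  0.24725566  0.51108271
 -1.5423018 ]
push 0.17 [-0.06681306  0.47215851 -0.55181     1.9232378   0.88243595  0.46757139
 -2.55426641]
push 0.111 [-0.21327698  0.4112352  -0.38449346  2.06454653  0.93844967  0.34460295
 -2.6822041 ]
look [ 0.45805964  0.29530902 -1.19444498  1.69835569  0.28168551  1.34097655
 -2.09583806]
```

Run:
```python
from h import *
b=snap('top')
print('head@.092',onz(b,208.75,251.75,.092),'nub@.102',onz(b,203.5,231.5,.102),'hole',onz(b,218,282.25,.03))
psi=np.radians(14)
arm.reach([.46,.235,.33],tool_from_fork(fork_flat(psi+np.pi),0))
s=snap('wrist','w1.png')
print(ray(s,280,210),proj(s,[.469,.232,.092]),status.state()['time_s'])
np.savez('w1.npz',K=s['intrinsics'],E=s['extrinsics'],im=s['image'])
```

```text
head@.092 [0.46956362 0.23076864 0.092     ] nub@.102 [0.51512503 0.24288628 0.102     ] hole [0.39785787 0.21522338 0.03      ]
(array([0.37989306, 0.2162984 , 0.47051283]), array([ 0.32666502,  0.06323395, -0.9430225 ])) [280.42091802 170.29438672] 3.4167
```

View pics/w1.png

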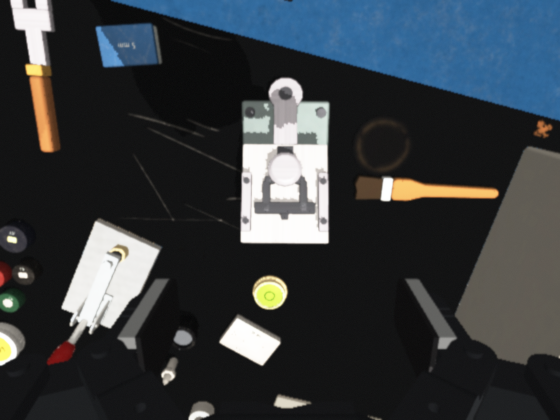

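The wrist view shows the stand square to the picture: pin head at about (285,168), nub (285,217), upper plate edge on row 243 between columns 241 and 328. I now compute the plate frame by casting rays onto the known heights.

Run:
```python
from h import *
f=np.load('w1.npz');s=dict(intrinsics=f['K'],extrinsics=f['E']);im=f['im'];g=cv2.cvtColor(im,cv2.COLOR_RGB2GRAY)
m=(g>120).astype(np.uint8);m[:145]=0;m[250:]=0;m[:,:235]=0;m[:,335:]=0
n,l,st,c=cv2.connectedComponentsWithStats(m);i=1+np.argmax(st[1:,4]);m=(l==i);print(st[i])
L=[];Rr=[]
for r in(150,160,225,232,238):
    xs=np.nonzero(m[r])[0];print(r,xs.min(),xs.max())
for cc in(246,265,285,305,323):
    ys=np.nonzero(m[:,cc])[0];print('c',cc,ys.min(),ys.max())
z1=.075+.075*np.sin(np.radians(28))
A=onz(s,241,243.5,z1);B=onz(s,328.5,243.5,z1);print('edge corners',A,B,np.linalg.norm(A-B),'mid',(A+B)/2,'yaw',np.degrees(np.arctan2(*(A-B)[[1,0]]))-90)
d=(g[150:250,240:332]<70).astype(np.uint8)
print('\n'.join(''.join('#' if v else '.' for v in r) for r in d[28:75]))
cir=cv2.HoughCircles(cv2.medianBlur(g[140:200,240:332],3),cv2.HOUGH_GRADIENT,1,50,param1=80,param2=10,minRadius=14,maxRadius=24);print(cir)
```

```text
[ 240  145   89   99 7475]
150 243 327
160 243 327
225 241 328
232 240 328
238 240 328
c 246 145 242
c 265 145 242
c 285 145 243
c 305 145 243
c 323 145 243
edge corners [0.55035888 0.20970953 0.11021037] [0.52855316 0.29813248 0.11021037] 0.0910719879176846 mid [0.53945602 0.253921   0.11021037] yaw -166.14686584100556
#........................................................................................###
#........................................................................................###
#........................................................................................###
#........................................................................................###
#........................................................................................###
#........................................................................................###
#........................................................................................###
#........................................................................................###
#.................................
[... 2913 characters left out ...]
.........................###
.........................................................................................###
.........................................................................................###
.........................................................................................###
.........................................................................................###
.........................................................................................###
.........................................................................................###
.........................................................................................###
[[[44.5 29.5 16.6]]]
```

Run:
```python
from h import *
f=np.load('w1.npz');s=dict(intrinsics=f['K'],extrinsics=f['E']);im=f['im'];g=cv2.cvtColor(im,cv2.COLOR_RGB2GRAY)
psi=np.radians(13.9);R=plate_R(psi)
O=np.array([.5395,.2539,.1102])-R@[.075,0,0];print('O edge',O)
H=onz(s,284.5,169.5,.0922);O2=H-R@[0,0,.0195];print('O head',O2)
d=((g>85)&(g<0)) 
print(g[195:225,285]); print(g[208,250:322]); print(g[215,270:300])
for v in(212.5,218.5):
    for zz in(.004,):
        c,dd=ray(s,284.7,v);n=R[:,2];p=c+dd*((O+n*zz-c)@n)/(dd@n);print('row',v,'plate coords',R.T@(p-O))
# fork: orange mask in wrist view
hsv=im.astype(int);m=((hsv[...,0]>hsv[...,2]+50)).astype(np.uint8);m[200:]=0;m[:,100:]=0
n,l,st,c=cv2.connectedComponentsWithStats(m);i=1+np.argmax(st[1:,4]);ys,xs=np.nonzero(l==i);print(st[i])
W=np.array([onz(s,u,v,.018) for u,v in zip(xs,ys)])[:,:2]
r=cv2.minAreaRect((W*1000).astype(np.float32));print(r)
```

```text
O edge [0.47521812 0.23799184 0.07498963]
O head [0.47603161 0.23804627 0.07498252]
[253 252 247 224 204 199 175 126 107 105 104 105 107 108 109 109 110 104
 100 106 111 111 110 122 181 243 252 253 253 253]
[217 225 248 246 185 117 109 109 107 109 108 109 108 111 121 123 125 127
 122 113 109 108 108 109 108 108 109 108 108 109 108 108 109 109 109 108
 109 109 110 110 110 110 111 110 110 110 111 110 109 110 118 126 134 136
 136 135 122 113 109 110 110 110 109 109 123 167 193 178 157 217 242 245]
[251 251 250 249 250 250 250 249 247 233 176 121 109 109 109 111 113 131
 201 246 251 251 250 249 250 250 250 250 250 250]
row 212.5 plate coords [ 4.29511015e-02 -7.21665410e-06  4.00000000e-03]
row 218.5 plate coords [ 4.92633533e-02 -6.89322532e-06  4.00000000e-03]
[  25   64   34   89 1762]
((482.6947937011719, -50.77357482910156), (99.87772369384766, 28.150794982910156), 8.893604278564453)
```

The edge and head estimates of the plate origin agree to 0.8 mm. Next I go above the fork and look close.

Run:
```python
from h import *
fa=np.radians(-169.4)
arm.reach([.468,-.0585,.13],tool_from_fork(fork_flat(fa),0))
s=snap('wrist','w2.png');im=s['image'].astype(int)
m=((im[...,0]>im[...,2]+60)).astype(np.uint8)
n,l,st,c=cv2.connectedComponentsWithStats(m)
for i in np.argsort(-st[1:,4])[:3]+1:
    ys,xs=np.nonzero(l==i);print(st[i])
    W=np.array([onz(s,u,v,.018) for u,v in zip(xs,ys)])[:,:2]
    print(cv2.minAreaRect((W*1000).astype(np.float32)))
print(proj(s,[.468,-.0585,.02]),status.state()['time_s'],status.state()['tool_pos'])
np.savez('w2.npz',K=s['intrinsics'],E=s['extrinsics'],im=s['image'])
```

```text
[  85  160   41  130 3777]
((513.6447143554688, -183.14552307128906), (24.060644149780273, 103.37329864501953), 86.58543395996094)
[ 271  150   27  132 3069]
((482.4375915527344, -54.880977630615234), (99.98054504394531, 17.767192840576172), 10.625974655151367)
[361 401  23  16 204]
((638.9669189453125, 50.11188888549805), (15.633042335510254, 18.49997329711914), 36.000213623046875)
[282.77314886 200.5258939 ] 4.8 [ 0.46872405 -0.05749929  0.13070627]
```

View pics/w2.png

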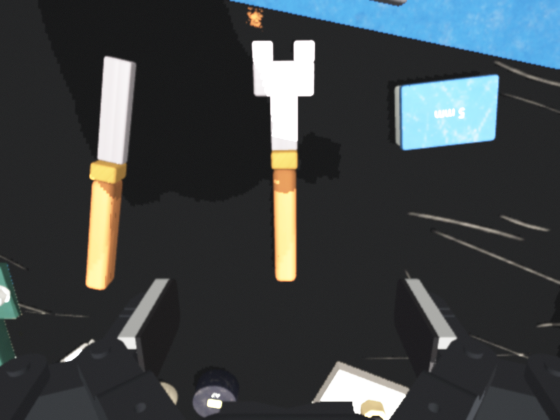

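The close view shows the fork at (285,165), between the drift and the box, with tip rows 40–100 and handle end at (286,278). It measures 100 x 17.8 mm at −169.4°, which matches the stated size. Grasp it and lift.

Run:
```python
from h import *
fa=np.radians(-169.4);q=tool_from_fork(fork_flat(fa),0)
arm.move_straight([.4628,-.0586,.05],q,vel=.15)
arm.gripper_to(.045)
print(arm.move_straight([.4628,-.0586,.003],q,vel=.08,force_limit=15),status.state()['tool_pos'])
arm.gripper_to(.0)
st=status.state();print(st['grip_width'],st['tool_pos'],st['ft_force'])
arm.move_straight([.4628,-.0586,.16],vel=.15)
s=snap('wrist','w3.png');st=status.state();print(st['time_s'],st['tool_pos'],st['tool_rot'],q,st['grip_width'])
np.savez('w3.npz',K=s['intrinsics'],E=s['extrinsics'],im=s['image'],p=st['tool_pos'],q=st['tool_rot'])
T=Ro.from_quat(st['tool_rot']).as_matrix();RF=np.c_[T[:,0],-T[:,1],-T[:,2]]
for x in(.1,):
  for y in(-.02,.02,0): print(proj(s,st['tool_pos']+RF@[x,y,.010-.003]))
```

```text
False [ 0.46293463 -0.05842131  0.0031583 ]
0.014386698441500244 [ 0.46307589 -0.05880836  0.00357103] [-1.95483278 -0.98760677 11.49016937]
8.3417 [ 0.46240153 -0.05850132  0.15928223] [-9.24363183e-02  9.95718406e-01  3.34039517e-04 -5.20317181e-04] [-0.09237059  0.9957247   0.          0.        ] 0.01484057870660784
[343.41789269  19.868298  ]
[218.37231015  19.97863306]
[280.89587449  19.92346485]
```

View pics/w3.png

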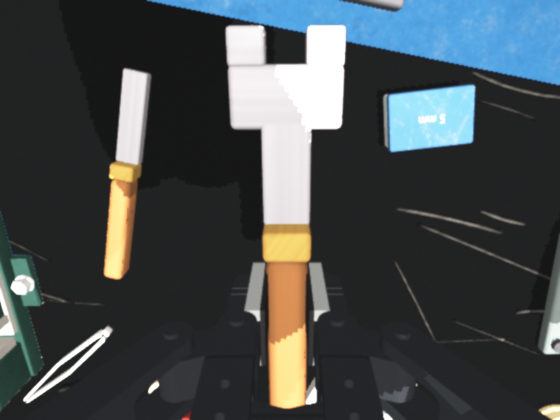

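The lifted fork sits straight in the fingers, with the slot centred on column 286 against a predicted 281. The top camera puts the stand about 5 mm off in y from the wrist camera. So I will align the slot and nub in a single wrist picture at the pre-push pose.

```bash
cat >> h.py <<'E'
PSI=np.radians(13.9);R=plate_R(PSI);O=np.array([.4756,.2380,.075]);Q=tool_from_fork(fork_on_plate(PSI),0)
def P(x,y,z): # fork tip underside centre in plate coords -> TCP
    return O+R@[x+.1,y,z+.0035]
E
python3 - <<'E'
from h import *
arm.reach(P(.072,0,.05),Q)
arm.move_straight(P(.072,0,.015),Q,vel=.1)
s=snap('wrist','w4.png');st=status.state();print(st['time_s'],R.T@(st['tool_pos']-O),st['tool_rot'],Q)
np.savez('w4.npz',K=s['intrinsics'],E=s['extrinsics'],im=s['image'],p=st['tool_pos'],q=st['tool_rot'])
for c in([.046,0,.008],[.052,0,.008],[.072,0,.025],[0,0,.0195],[.075,.046,0],[.075,-.046,0]): print(c,proj(s,O+R@c))
b=snap('top','t4.png');a=snap('scene','s4.png')
for c in([.072,0,.025],[0,0,.0195]): print(c,proj(b,O+R@c),proj(a,O+R@c))
c=np.hstack([cv2.resize(a['image'][210:330,190:330],(467,400),interpolation=cv2.INTER_CUBIC),cv2.resize(b['image'][190:290,170:250],(320,400),interpolation=cv2.INTER_CUBIC)])
cv2.imwrite('pics/c4.png',c[:,:,::-1])
E
```

```text
10.2333 [ 1.72171320e-01 -1.44802006e-04  1.88630970e-02] [-0.11726442  0.96316506  0.02931341  0.24021417] [-0.11740883  0.96316611  0.02927331  0.24014428]
[0.046, 0, 0.008] [281.8114785  -53.42208503]
[0.052, 0, 0.008] [281.90437716 -33.32555086]
[0.072, 0, 0.025] [281.61770962  23.32612435]
[0, 0, 0.0195] [ 280.41317183 -261.89494877]
[0.075, 0.046, 0] [401.12609455  40.40180889]
[0.075, -0.046, 0] [163.82276476  40.74587578]
[0.072, 0, 0.025] [198.24799509 225.97315355] [243.39270715 259.71729648]
[0, 0, 0.0195] [206.49518736 252.94666028] [271.83440887 279.45361024]
```

View pics/w4.png

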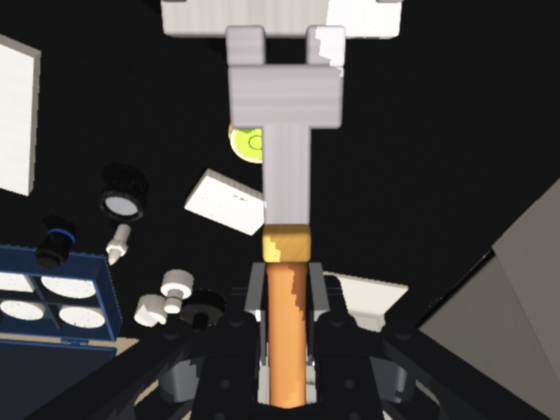

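View pics/c4.png

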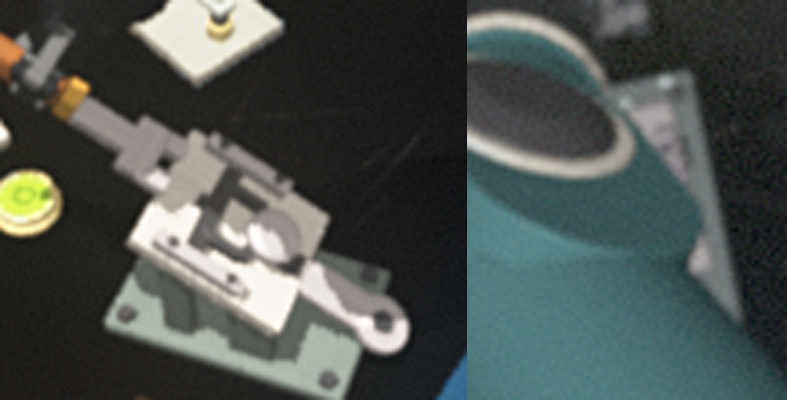

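The wrist view shows the plate edge at columns 163–401, exactly as predicted, and the slot centred at about 286. The fork is therefore about 1.4 mm off towards +y. I shift by that, move over the plate, and touch down gently to find the tip's height.

Run:
```python
from h import *
arm.move_straight(P(.062,-.0013,.015),Q,vel=.1)
f0=status.state()['ft_force']@R
hit=arm.move_straight(P(.062,-.0013,-.006),Q,vel=.02,force_limit=3)
st=status.state();print(hit,'plate coords',R.T@(st['tool_pos']-O),'dF',st['ft_force']@R-f0,st['time_s'])
```

```text
True plate coords [ 0.16202093 -0.00129272  0.0025883 ] dF [3.22295065 0.92744013 7.55402476] 11.3417
```

Run:
```python
from h import *
def rep(n,h=None):
    st=status.state();print(n,h,'tip',R.T@(st['tool_pos']-O)-[.1,0,.0035],'F',st['ft_force']@R,st['grip_width'],round(st['time_s'],2))
arm.move_straight(P(.062,-.0013,.0015),Q,vel=.03);rep('up')
arm.move_straight(P(.048,-.0013,.0015),Q,vel=.05);rep('near')
for x in(.040,.034,.028,.022,.018,.014,.010,.006):
    h=arm.move_straight(P(x,-.0013,.0015),Q,vel=.03,force_limit=28);rep(x,h)
    if h: break
a=snap('scene','s5.png')
cv2.imwrite('pics/c5.png',cv2.resize(a['image'][210:330,190:330],(700,600),interpolation=cv2.INTER_CUBIC)[:,:,::-1])
```

```text
up None tip [ 0.06179682 -0.0012967   0.0014699 ] F [-1.24582491  0.38586483 -2.4359811 ] 0.014633414209286181 11.59
near None tip [ 0.04773093 -0.00122304  0.00151233] F [-1.08313071 -0.42482774 -1.67093004] 0.01480726464140336 12.03
0.04 False tip [ 0.04004763 -0.0011613   0.00156898] F [ 1.0376591   1.36366927 -1.43547025] 0.01473204291150565 12.44
0.034 False tip [ 0.03394755 -0.00123115  0.00156027] F [ 2.07074582  0.61362318 -2.31961532] 0.014901059726492468 12.79
0.028 False tip [ 0.02815609 -0.00121723  0.00157123] F [ 2.35831055  1.43658327 -1.48871533] 0.014431910984412554 13.14
0.022 False tip [ 0.02265854 -0.00129839  0.00165368] F [ 5.44112726  1.63316141 -1.06993237] 0.01475922644157017 13.49
0.018 False tip [ 0.01765534 -0.0014741   0.00141755] F [-0.10902835  1.05461093 -1.0690891 ] 0.014689540013020138 13.78
0.014 False tip [ 0.01375356 -0.00136561  0.00146804] F [ 1.49542025  0.60008912 -1.59005316] 0.014330176382811944 14.06
0.01 False tip [ 0.0099632  -0.00127176  0.00151596] F [ 3.08210425 -0.48224975 -1.82301988] 0.014454857955696978 14.34
0.006 False tip [ 0.00687082 -0.0012349   0.00172062] F [ 6.86056867  0.58590567 -1.79440775] 0.014548278692754898 14.62
```

View pics/c5.png

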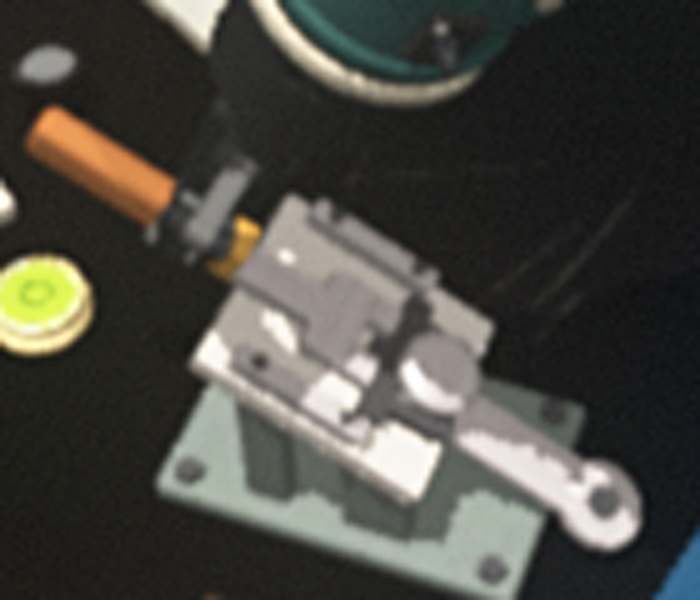

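The force peaked at about 0.022 and dropped after it, as a snap would, and is now rising against the pin spring. I press on to a firm stop, then back off and compare.

Run:
```python
from h import *
def rep(n,h=None):
    st=status.state();print(n,h,'tip',R.T@(st['tool_pos']-O)-[.1,0,.0035],'F',st['ft_force']@R,st['grip_width'],round(st['time_s'],2))
for x in(.004,.002,.000,-.002,-.004):
    h=arm.move_straight(P(x,-.0013,.0015),Q,vel=.02,force_limit=18);rep(x,h)
    if h or (status.state()['ft_force']@R)[0]>22: break
s1=snap('wrist')
arm.move_straight(P(.05,-.0013,.0015),Q,vel=.08);rep('back')
arm.move_straight(P(.075,-.0013,.04),Q,vel=.12)
a=snap('scene','s6.png');rep('clear')
cv2.imwrite('pics/c6.png',np.hstack([cv2.resize(a['image'][235:325,210:330],(500,375),interpolation=cv2.INTER_CUBIC),cv2.resize(s1['image'][:210],(300,375//1))])[:,:,::-1])
```

```text
0.004 False tip [ 0.00661952 -0.00111095  0.00208511] F [14.14775718 -0.10249129 -1.64716885] 0.01448010698504088 14.93
0.002 False tip [ 0.00634513 -0.00102502  0.0024691 ] F [21.76995473 -0.6982181  -0.60005478] 0.01428034446787805 15.18
0.0 False tip [ 0.00612041 -0.0009257   0.00287111] F [30.18620251 -2.88352169 -0.92863917] 0.01460850850410082 15.43
back None tip [ 0.04907386 -0.00134116  0.001319  ] F [-0.74993666 -0.08688349 -1.97654282] 0.014656784211129568 16.25
clear None tip [ 0.07401562 -0.00159993  0.03937609] F [-0.40667181  0.53785067 -2.12070155] 0.014569726633310201 16.83
```

View pics/c6.png

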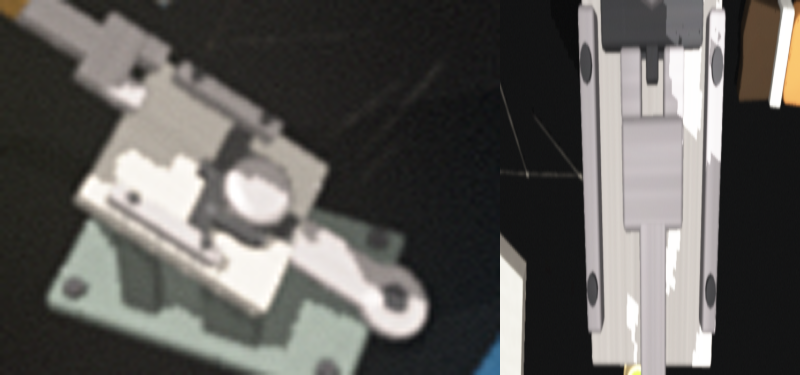

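The prongs met a solid stop (tip at 6 mm, 30 N). With the fork withdrawn, the clip sits round the pin head and the pin has returned. I lay the fork back in its old place and then check the clip from above.

Run:
```python
from h import *
fa=np.radians(-169.4);q=tool_from_fork(fork_flat(fa),0)
arm.move_straight(P(.095,0,.09),Q,vel=.2)
arm.reach([.4628,-.0586,.12],q)
arm.move_straight([.4628,-.0586,.03],q,vel=.15)
h=arm.move_straight([.4628,-.0586,.0036],q,vel=.04,force_limit=8)
st=status.state();print(h,st['tool_pos'],st['ft_force'],st['time_s'])
arm.gripper_to(.045);arm.sleep(.3)
arm.move_straight([.4628,-.0586,.12],q,vel=.15)
w=snap('wrist')
arm.reach([.46,.235,.27],tool_from_fork(fork_flat(PSI+np.pi),0))
s=snap('wrist');st=status.state();print(st['time_s'])
for n,c in dict(head=[0,0,.0195],back=[.026,0,.008],nub=[.032,0,.008],armtips=[-.02,0,.008]).items(): print(n,proj(s,O+R@c))
np.savez('w7.npz',K=s['intrinsics'],E=s['extrinsics'],im=s['image'])
cv2.imwrite('pics/c7.png',np.hstack([cv2.resize(s['image'][60:240,200:370],(425,450),interpolation=cv2.INTER_CUBIC),cv2.resize(w['image'][:330],(375,450))])[:,:,::-1])
```

```text
True [ 0.46242747 -0.05855682  0.00357835] [-2.49308594 -0.38992243 11.57215476] 20.0417
23.0167
head [285.31791583 185.52069147]
back [285.42799686 216.88001642]
nub [285.44023545 223.5884207 ]
armtips [285.33647354 166.71284494]
```

View pics/c7.png

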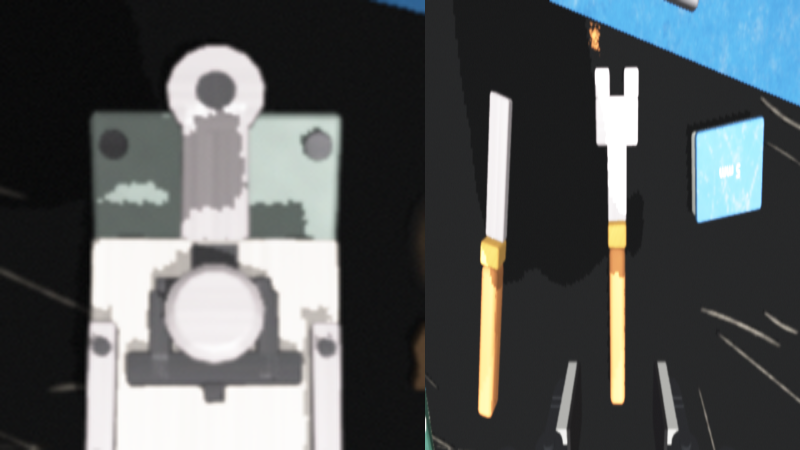

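Run:
```python
from h import *
def pc(s,u,v,z):
    c,d=ray(s,u,v);n=R[:,2];return R.T@(c+d*((O+n*z-c)@n)/(d@n)-O)
for f in('w1','w7'):
    d=np.load(f+'.npz');s=dict(intrinsics=d['K'],extrinsics=d['E']);g=cv2.cvtColor(d['im'],cv2.COLOR_RGB2GRAY).astype(int)
    cx=int(round(proj(s,O+R@[.03,0,0])[0]))
    r0=int(proj(s,O+R@[.015,0,0])[1]); 
    def edge(vals):
        k=np.nonzero((vals[:-1]<150)&(vals[1:]>=150))[0]; return k
    # back edge off nub: columns at y=+-10,15 mm
    for y in(-.02,-.015,.015,.02,0):
        col=int(round(proj(s,O+R@[.03,y,.008])[0])); lo=int(proj(s,O+R@[.02 if f=='w7' else .035,0,.008])[1]); v=g[lo:lo+28,col]; e=edge(v)
        if len(e): k=e[0];u=lo+k+(150-v[k])/(v[k+1]-v[k]);print(f,y,'back x(z=.008)',pc(s,col,u+.0,.008)[0].round(4))
    for x in((-.004,0,.004,.008) if f=='w7' else (.012,.016,.02,.024)):
        p=proj(s,O+R@[x,0,.008]);r=int(round(p[1]));row=g[r,cx-60:cx+60];k=np.nonzero(row<140)[0]
        k=k[(k>25)&(k<95)];print(f,'row x',x,[pc(s,cx-60+q,r,.008)[1].round(4) for q in(k.min(),k.max())] if len(k) else None)
```

```text
w1 -0.02 back x(z=.008) 0.0437
w1 -0.015 back x(z=.008) 0.0436
w1 0.015 back x(z=.008) 0.0439
w1 0.02 back x(z=.008) 0.0439
w1 0 back x(z=.008) 0.0494
w1 row x 0.012 [np.float64(-0.0226), np.float64(0.0214)]
w1 row x 0.016 [np.float64(-0.0226), np.float64(0.0224)]
w1 row x 0.02 [np.float64(-0.0226), np.float64(0.0223)]
w1 row x 0.024 [np.float64(-0.0225), np.float64(0.0223)]
w7 -0.02 back x(z=.008) 0.0229
w7 -0.015 back x(z=.008) 0.0228
w7 0.015 back x(z=.008) 0.0228
w7 0.02 back x(z=.008) 0.0228
w7 0 back x(z=.008) 0.0289
w7 row x -0.004 [np.float64(-0.0229), np.float64(0.0222)]
w7 row x 0 [np.float64(-0.0229), np.float64(0.0222)]
w7 row x 0.004 [np.float64(-0.0228), np.float64(0.0221)]
w7 row x 0.008 [np.float64(-0.0228), np.float64(0.023)]
```

The clip has travelled 20.9 mm, square, with its arms at their relaxed width. The fork lies flat and the robot is clear, so I hand in.

Run:
```python
from h import *
arm.close_job();print(status.state()['time_s'])
```

```text
the job is handed in; nothing more can be done
the job is handed in; nothing more can be done
```

The clip looks fully home, and the job is handed in at about 23 s on the robot's clock. I gripped the forked pusher by its handle and held it in line with the 28° slope. With it I pushed the clip until it snapped over the pin and met a solid stop at about 30 N. I then laid the fork back flat in its old place, let go and moved clear.

**Checks that passed:**
- **Clip position:** from above, the clip moved 20.9 mm down the slope, against about 20 mm expected. It sits square round the pin, its arms are back at the width they had at the start, and the pin head is back at its rest position.
- **Snap:** the push force rose, dropped suddenly, then rose again to the stop.
- **Fork and drift:** in the last close view the fork lies flat, with the drift and the blue box beside it apparently undisturbed. The other bystanders were not measured again.

**Checks that disagreed:**
- **Clip back:** it measured 2–3 mm further down the slope than nominal both before and after the push, so I took it as a constant measuring offset. That is as large as the 2 mm allowance for home, so "home" rests on the travel, the arm width and the snap.
- **Stop position:** the solid stop came with the tip at 6 mm up the slope, where I expected 11 mm. I put this down partly to that same offset and partly to the grip on the fork; I did not check it further.
- **Cameras:** the top camera placed the stand about 5 mm off in y from the wrist camera, and I worked from the wrist camera.

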